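# Find the tube mixer drum's heavy side by feel and hold it down

### The arm

A 6-joint arm with a two-finger parallel gripper is mounted at the origin on the work surface. World frame = base frame: x ahead of the robot, y to its left, z up, the work surface at z = 0. Lengths are in m, angles in rad, forces in N, time in s.
With the tool pointing down it reaches from about 0.35 to 0.775 m from the base axis. Payload 5.5 kg.
Tool frame: the origin (TCP) lies midway between the tips of the shut fingers; the grasp point (between the pads) lies 19 mm behind it; z points along the fingers, y is the line along which they close (so a half turn about z gives the same grasp; the last joint's range is limited). The gripper opens to 85 mm and grips with 20 to 120 N. Pads are 22 mm wide; open, the fingers measure 114 mm over their backs; the gripper's body (76 mm by 85 mm) begins 54 mm behind the grasp point. The pads swing forward as they close: fully open they stand 13 mm farther back than shut.
Start: joints at [1.101, 0.313, 0.046, 1.304, 0, 1.431], TCP at [0.186, 0.544, 0.231] pointing down, gripper open.
Joint ranges: [-2.76, 2.76], [-0.86, 1.69], [-1.03, 1.26], [-2.2, 2.34], [-1.47, 1.5], [-3.14, 3.14]. Speed limits (rad/s): [2.57, 2.57, 3.14, 3.14, 3.14, 3.14].

### API

Orientations are given as a unit quaternion [w, x, y, z].
In Python, from workcell import env gives the robot as it stands.
- The arm moves only by the tool move_arm, never from a script. Its argument "targets" is a list of rows, each a list of 3 entries, a list of its own where there are three numbers: the shift along the tool's x, y, z in mm, then the turn, a rotation vector about the tool's x, y, z in units of 10 degrees (1.0 is 10 degrees), then the closure, from -1 (fully open) to 1 (shut). In form: [[[dx, dy, dz], [ax, ay, az], gripper], ...]. A call has 1 to 5 rows; each row is the pose to reach, as a shift and turn from the pose commanded when the call began, along the tool's axes at that moment; what a row does not reach only later rows make up. A row lasts 1/8 s, in which the tool goes at most 62.5 mm and 10.7 degrees, less where a joint would pass 70% of its speed; a pose out of reach is approached as far as the arm can. A call with a gripper value outside its range is refused whole. The fingers move at their own pace and stop on an object; "squeeze" is the grip in N (left out, the last holds). Time passes only in rows, so rows that repeat a pose let the fingers close. It gives the time, the measured TCP pose, the force, the opening and the grip force at its end, in the units of the state.
- env.get_state(): the state, without advancing time (a new reading comes with each control period).
- env.read_camera(name): name is "scene" or "top"; returns a dict with "pixels" (384x512x3 uint8, red, green, blue), "fovy" (degrees; the focal length in pixels is half the picture's height over the tangent of half this angle, whatever the lens; pixels are square), "cx", "cy" (the principal point, pixels), "extrinsics" (4x4, takes a point from world to camera coordinates). Camera axes: x right, y up, looking along -z (the intrinsics and any distortion apply to the point x, -y, -z); pixel columns grow to the right and rows downward; lengths in m; the calibration is good to about 2 mm. A picture is of the moment at which its call begins. There is no depth.
- env.hand_in(): hands the job in; it is judged then, once.
Trained networks look in a picture, given as the dict that the camera call returned (one of the last four; its "shot" number tells which), for a name from the list of things; names that differ only in an ending like _2 or _b are one class to them, and where a whole thing is asked for, a point or a joint stands for the part that bears it (a point fixed in the world has none). Each returns a list of dicts, best first, with "confidence" (0 to 1); they miss things now and then, are a little off and sometimes report something else, mostly with a low value. They report only what shows in the picture. A call takes as long as a camera call.
- env.spot_in(thing, picture): "centre" ([x, y, z] in m, in world coordinates, good to about 4 mm: the middle of the surface that is visible of it).
- env.regions_of(thing, picture): "mask" (384x512 bool, what is visible of it).
- env.landmark_of(thing, picture): "centre" ([x, y, z] in m, in world coordinates, good to about 4 mm: a listed point, or the origin of a listed thing).
The state is a dict: "clock": time; "joint_pos": joint angles; "qvel": joint speeds; "tau": joint torques, N m; "tcp_pos": TCP position; "orientation": TCP orientation; "wrist_force": force on the tool from outside, world axes, zero at the start; "ft_torque": the same for the moment, N m; "finger_gap": finger opening in m; "grip_force": force on a finger pad.
Only numpy, scipy, OpenCV 4.12 (cv2) and the standard library are available. Lean on these libraries where they do the work, as an engineer would, in place of code of your own. Each camera call takes 0.05 s, during which the arm holds its last target. There are 200 camera calls.

### The job

The tube mixer's drive is off: its drum stays wherever it is put, but a balance weight sealed inside makes one side heavy, and it cannot be seen from outside. Take the orange crank handle, turn the drum round by hand and feel where the heavy side is, then turn the drum until the heavy side is at the very bottom and finish while still gripping the handle, the drum at rest, so that the transport lock can be fitted. Leave the bottles, the jar, the beaker, the dish and the green box where they stand.

Things in the scene. Friction and masses are not known exactly. Their poses are not given: they have to be found in the camera images.
- mixer: The tube mixer, fixed to the bench; place and yaw vary. Origin on the bench, right below the centre of the drum's front face; x points from that face back to the white drive housing (150 mm wide, top 205 mm above the bench, 70 to 170 mm behind the face). The crank handle sticks out of the face towards -x.
- drum_face (a point): Centre of the round front face of the white drum, on its level turning axis, 140 mm above the bench. The frame stands still (the drum turns, it does not): x points level from the face into the drum, y level across the face, z up. The drum is 190 mm across, with a ring of 16 alike blue-capped tubes in its rim, and 55 mm deep.
- drum (a joint): Drum angle q, rad, no stops. At 0 the handle is straight above the axis; growing q turns it towards drum_face's y (anticlockwise as seen looking at the face): handle centre at x -0.052, y 0.060 sin q, z 0.060 cos q in the frame of drum_face. Dry bearing drag of 0.28 N m opposes any turning and keeps the drum where it is left.
- drum_mid (a point): Middle of the drum, on its axis, 27 mm behind the face; turns with it. The sealed weight sits at a fixed but unknown angle to the handle, another each time; tubes and crank tell nothing of it and weigh little. Turning by the handle, 60 mm off the axis, takes 4.7 N of drag plus up to 3 to 4.2 N while the heavy side rises, minus as much while it sinks (as the sine of its angle from the vertical).
- crank: The orange crank handle: a round sleeve, 24 mm diameter, 60 mm long, level along the drum's axis, spinning freely on a pin 60 mm off that axis. Origin at its centre, 52 mm in front of the drum's face; x runs along it towards the drum, the other axes say nothing. Held across its diameter, a gripper can keep the same attitude all the way round.
- amber_mid (a point): Centre of an amber bottle with blue cap, 72 mm diameter, 130 mm tall, standing; leave alone.
- reagent_mid (a point): Centre of a white plastic bottle, 64 mm diameter, 125 mm tall, standing; leave alone.
- jar_mid (a point): Centre of a clear jar with red lid, 68 mm diameter, 85 mm tall, standing; leave alone.
- beaker_mid (a point): Centre of a glass beaker, 76 mm diameter, 95 mm tall; leave alone.
- dish_mid (a point): Centre of a white ceramic dish, 90 mm diameter, 30 mm tall; leave alone.
- pipbox_mid (a point): Centre of an open green box, 120 x 85 mm, 60 mm tall; leave alone.

How it is judged:
At the end, for the whole second after the job is handed in: The drum's hidden weight (its heavy side) is within 20 degrees of straight below the axis, the drum is at rest (under 0.1 rad/s), and the fingers still grip the orange crank handle (more than 2 N) (height (world z) of slug_c0 below 0.0977 m and velocity of joint drum between -0.1 and 0.1 rad/s and contact force between the fingers and crank above 2 N); the arm keeps its last pose, push and grip.
It fails at once if a bystander is shoved or knocked over (its centre moved more than 30 mm) (distance of any of amber_mid, reagent_mid, jar_mid, beaker_mid, dish_mid, pipbox_mid from where it was at the start of the episode above 0.03 m).
It also fails if it takes over 69 s, if anything falls off the work surface, if the arm or the gripper's body presses on something with over 40 N, if the wrist force passes 120 N, or if a joint passes its speed limit or range.

## Working session

There is one attempt and no reset: what is moved stays moved. The work goes in short steps, Python scripts to look and compute and a tool call to move; the robot and the scene stay as the last step left them, time stands still between calls to the robot, and variables do not carry over. Pictures are saved under pics/ and viewed, at most 10 in all, crops included, and the job is handed in when it is done.

Besides the shell and the picture viewer there is one more tool, called after ">>>" by a JSON object that holds its "method" and its "body". move_arm: Moves the arm, as the interface text tells. Its arguments: {"type":"object","properties":{"targets":{"type":"array","items":{"type":"array"}},"squeeze":{"type":"number"}},"required":["targets"]}

```bash
mkdir -p pics
python3 - <<'E'
from workcell import env
import cv2,numpy as np
np.set_printoptions(precision=4,suppress=True)
ims=[]
for c in ["scene","top"]:
    p=env.read_camera(c); ims.append(p["pixels"])
    print(c,p["fovy"],p["cx"],p["cy"]);print(p["extrinsics"])
    for t in ["mixer","drum_face","drum_mid","crank"]:
        for r in env.landmark_of(t,p)[:2]: print(t,np.array(r["centre"]),r["confidence"])
    for t in ["amber_mid","reagent_mid","jar_mid","beaker_mid","dish_mid","pipbox_mid"]:
        for r in env.landmark_of(t,p)[:1]: print(t,np.array(r["centre"]),r["confidence"])
    cv2.imwrite(f"pics/{c}0.png",p["pixels"][:,:,::-1])
s=env.get_state();print(s)
E
```

```text
scene 51.41597185928416 261.2740094809474 192.37300609673198
[[-0.2918  0.9565  0.0052  0.1893]
 [-0.7251 -0.2247  0.6509  0.2884]
 [ 0.6238  0.1862  0.7591 -1.642 ]
 [ 0.      0.      0.      1.    ]]
mixer [ 0.6146 -0.1392  0.0007] 0.79
drum_face [ 0.6136 -0.1399  0.1383] 0.89
drum_mid [ 0.6085 -0.1638  0.1374] 0.72
crank [ 0.6319 -0.0868  0.2025] 0.46
amber_mid [0.4605 0.3529 0.065 ] 0.66
reagent_mid [0.6038 0.3712 0.0645] 0.66
jar_mid [0.7045 0.3718 0.0426] 0.66
beaker_mid [ 0.4684 -0.4774  0.0483] 0.71
dish_mid [ 0.3401 -0.3059  0.0124] 0.71
pipbox_mid [0.751  0.1726 0.0339] 0.86
top 45.1284483551448 257.30246222085646 189.13488175101494
[[-0.0201 -0.9998 -0.0077 -0.0187]
 [ 0.985  -0.0211  0.171  -0.5579]
 [-0.1711 -0.0042  0.9852 -1.2274]
 [ 0.      0.      0.      1.    ]]
mixer [ 0.613  -0.1394  0.0003] 0.6
drum_face [ 0.6149 -0.1374  0.139 ] 0.95
drum_mid [ 0.6114 -0.167   0.1399] 0.73
drum_mid [ 0.4681 -0.4756  0.0462] 0.56
crank [ 0.629  -0.0873  0.1985] 0.58
amber_mid [0.4607 0.3498 0.0648] 0.95
reagent_mid [0.599  0.3688 0.0656] 0.8
jar_mid [0.707  0.3668 0.0437] 0.91
beaker_mid [ 0.469  -0.4751  0.0472] 0.76
dish_mid [ 0.3446 -0.311   0.0194] 0.82
pipbox_mid [0.7497 0.1719 0.0295] 0.78
{'clock': 1.1, 'joint_pos': array([1.1014, 0.3132, 0.0461, 1.3036, 0.0001, 1.4312]), 'qvel': array([ 0.0002,  0.0003,  0.0004,  0.0017, -0.0013,  0.0001]), 'tau': array([  0.0012, -48.0476,  29.8819,   0.0003,  -0.0002,   0.    ]), 'tcp_pos': array([0.1862, 0.544 , 0.2313]), 'orientation': array([-0.    ,  0.1642,  0.9864,  0.0001]), 'wrist_force': array([ 0.4611,  0.3524, -0.0444]), 'ft_torque': array([-0.03  , -0.0674,  0.0099]), 'grip_force': 0.0, 'finger_gap': 0.08508350536132259}
```

```bash
python3 -c "
import cv2,numpy as np
a=cv2.imread('pics/scene0.png');b=cv2.imread('pics/top0.png')
cv2.imwrite('pics/both.png',cv2.resize(np.hstack([a,b]),(800,300)))"
```

```text
(no output)
```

View pics/both.png

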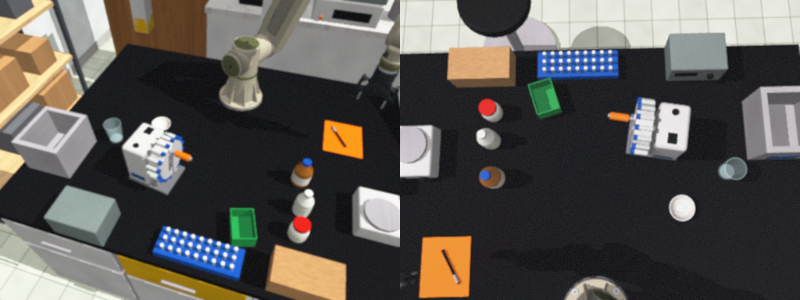

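The scene view shows the mixer at about (155,155), with the orange handle at (183,156). In the top view the handle is at (619,117), pointing away from the drum and nearly straight up from the axis. Next I'll refine the yaw and write the move helper.

```bash
cat > h.py <<'E'
from workcell import env
import numpy as np, cv2
from scipy.spatial.transform import Rotation as Ro
np.set_printoptions(precision=4,suppress=True)
def ray(p,uv):
    E=np.array(p["extrinsics"]);f=192/np.tan(np.radians(p["fovy"])/2)
    d=np.array([(uv[0]-p["cx"])/f,-(uv[1]-p["cy"])/f,-1]);R=E[:3,:3]
    return -R.T@E[:3,3],R.T@d
def plane(p,uv,z):
    c,d=ray(p,uv);return c+d*(z-c[2])/d[2]
def tcp():
    s=env.get_state();q=s["orientation"];return np.array(s["tcp_pos"]),Ro.from_quat([q[1],q[2],q[3],q[0]])
def Rt(psi,th):
    x=np.array([np.cos(psi),np.sin(psi),0]);y=np.array([-np.sin(psi),np.cos(psi),0])
    z=np.cos(th)*np.array([0,0,-1])+np.sin(th)*x
    return Ro.from_matrix(np.c_[np.cross(y,z),y,z])
def go(pos,R):
    p,r=tcp();print("shift",r.inv().apply(pos-p)*1000,"turn",np.degrees((r.inv()*R).as_rotvec())/10)
E
python3 - <<'E'
from h import *
for c in ["top","scene"]:
    p=env.read_camera(c)
    for r in env.regions_of("crank",p)[:2]:
        m=r["mask"];v,u=np.nonzero(m);X=np.c_[u,v].astype(float);mu=X.mean(0)
        e=np.linalg.svd(X-mu,full_matrices=False)[2][0];t=(X-mu)@e
        a,b=plane(p,mu+e*t.min(),.2),plane(p,mu+e*t.max(),.2);d=a-b
        print(c,r["confidence"],len(u),mu,a,b,np.degrees(np.arctan2(d[1],d[0])))
    for t in ["drum_face","drum_mid","crank","mixer"]:
        for r in env.landmark_of(t,p)[:1]: print(t,np.array(r["centre"]),r["confidence"])
go(np.array([.62,0.0,.33]),Rt(np.radians(-99),np.radians(40)))
E
```

```text
top 0.69 225 [280.3867 149.4356] [ 0.6331 -0.0612  0.2   ] [ 0.6247 -0.1185  0.2   ] 81.64148124178314
drum_face [ 0.6157 -0.1395  0.1414] 0.65
drum_mid [ 0.6118 -0.1651  0.1366] 0.72
crank [ 0.6307 -0.088   0.1989] 0.67
mixer [ 0.6134 -0.1392  0.0008] 0.78
scene 0.54 182 [232.7857 199.3022] [ 0.6251 -0.1211  0.2   ] [ 0.6381 -0.0584  0.2   ] -101.75876135007624
drum_face [ 0.6122 -0.1418  0.1385] 0.59
drum_mid [ 0.6089 -0.1645  0.1375] 0.57
crank [ 0.4709 -0.4768  0.0501] 0.31
mixer [ 0.6148 -0.1393  0.0029] 0.56
shift [-586.5802 -374.2302  -98.7121] turn [ 2.7881 -3.3167  7.6604]
```

>>> {"method": "move_arm", "body": {"targets": [[[-60,-40,-90],[0,0,0],-1],[[-120,-75,-97],[0,0,1],-1],[[-175,-112,-98],[0,0,2],-1],[[-230,-150,-98],[0,0,3],-1],[[-285,-185,-98],[0.3,-0.3,4],-1]], "squeeze": 60}}

```text
clock: 2.33
tcp_pos: [0.3612, 0.3203, 0.3283]
orientation: [0.022, 0.494, 0.869, -0.029]
wrist_force: [0.1, 0.9, -1.3]
finger_gap: 0.0852
grip_force: 0.0
```

```bash
python3 -c "
from h import *
print(env.get_state()['joint_pos'],tcp()[0]);go(np.array([.62,0.0,.33]),Rt(np.radians(-99),np.radians(40)))"
```

```text
[ 0.5996  0.156   0.0761  1.5232 -0.0646  1.634 ] [0.3612 0.3203 0.3283]
shift [-406.8855   58.6531   23.7335] turn [ 1.3594 -3.4143  3.8033]
```

>>> {"method": "move_arm", "body": {"targets": [[[-60,10,4],[0.3,-0.7,0.8],-1],[[-120,18,7],[0.6,-1.4,1.6],-1],[[-180,26,11],[0.8,-2.1,2.3],-1],[[-240,35,14],[1.1,-2.7,3],-1],[[-300,44,18],[1.36,-3.4,3.8],-1]]}}

```text
clock: 2.95
tcp_pos: [0.5544, 0.0869, 0.3279]
orientation: [0.222, 0.713, 0.613, -0.259]
wrist_force: [0.7, 0.5, 0.8]
finger_gap: 0.0853
grip_force: 0.0
```

```bash
python3 -c "
from h import *
print(env.get_state()['joint_pos'],tcp()[0]);R=Rt(np.radians(-99),np.radians(40));z=R.as_matrix()[:,2]
c=np.array([.630,-.0875,.199]);print(c+.019*z)
go(c+.019*z-.09*z,R)"
```

```text
[ 0.3194  0.5663  0.4768  1.8445 -0.6084  2.1559] [0.5544 0.0869 0.3279]
[ 0.6281 -0.0996  0.1844]
shift [-40.738  101.3214 131.1312] turn [ 0.018  -0.0088  0.0309]
```

>>> {"method": "move_arm", "body": {"targets": [[[-14,34,44],[0,0,0],-1],[[-28,68,88],[0,0,0],-1],[[-41,101,131],[0,0,0],-1],[[-41,101,131],[0,0,0],-1]]}}

```text
clock: 3.45
tcp_pos: [0.6357, -0.0442, 0.2492]
orientation: [0.219, 0.713, 0.613, -0.261]
wrist_force: [0.1, 0.1, 0.3]
finger_gap: 0.0857
grip_force: 0.0
```

```bash
python3 -c "
from h import *
print(env.get_state()['joint_pos'],tcp()[0],env.get_state()['wrist_force']);R=Rt(np.radians(-99),np.radians(40));z=R.as_matrix()[:,2]
c=np.array([.630,-.0875,.199])
go(c+.019*z,R)
p=env.read_camera('scene');a=p['pixels'][100:290,140:340,::-1]
q=env.read_camera('top');b=q['pixels'][60:250,180:380,::-1]
cv2.imwrite('pics/pre.png',cv2.resize(np.hstack([a,b]),(800,380)))"
```

```text
[ 0.0973  0.6074  0.3713  1.5453 -0.6672  1.8912] [ 0.6357 -0.0442  0.2492] [0.1066 0.0905 0.2694]
shift [-1.4543  1.4146 85.4824] turn [-0.019  -0.0195  0.048 ]
```

View pics/pre.png

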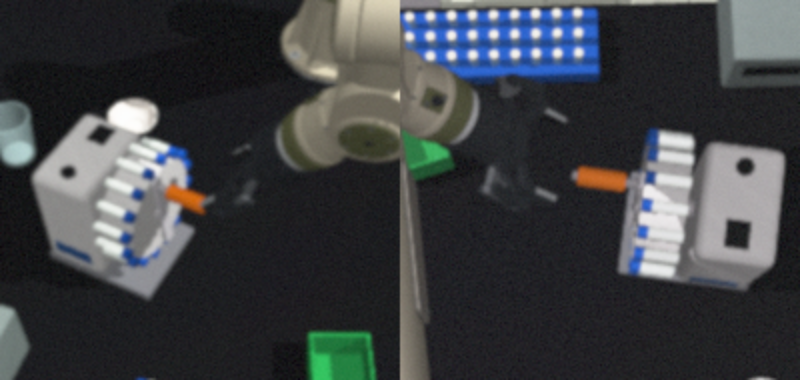

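The fingers straddle the handle. In the top crop the tips are at (555,115) and (545,195), and the handle is at (603,180). Next I advance and close.

>>> {"method": "move_arm", "body": {"targets": [[[0,1,30],[0,0,0],-1],[[-1,1,60],[0,0,0],-1],[[-1,1,85],[0,0,0],-1],[[-1,1,85],[0,0,0],-1]]}}

```text
clock: 4.05
tcp_pos: [0.6273, -0.0947, 0.1873]
orientation: [0.22, 0.711, 0.615, -0.259]
wrist_force: [0.3, 0.1, -0.1]
finger_gap: 0.0855
grip_force: 0.0
```

>>> {"method": "move_arm", "body": {"targets": [[[0,0,0],[0,0,0],1],[[0,0,0],[0,0,0],1],[[0,0,0],[0,0,0],1],[[0,0,0],[0,0,0],1],[[0,0,0],[0,0,0],1]]}}

```text
clock: 4.68
tcp_pos: [0.629, -0.0948, 0.1882]
orientation: [0.221, 0.712, 0.615, -0.258]
wrist_force: [0.8, 5.3, 3.5]
finger_gap: 0.0222
grip_force: 58.8
```

```bash
python3 -c "
from h import *
s=env.get_state();print(s);p,r=tcp();g=p-.019*r.as_matrix()[:,2];print('grasp',g)
psi=np.radians(-99);d=g-np.array([.6143,-.1393,.14]);x=np.array([np.cos(psi),np.sin(psi),0]);y=np.array([-np.sin(psi),np.cos(psi),0])
print(d@x,d@y,d[2]); M=r.as_matrix();print('y_m in tool',M.T@y,'Z in tool',M.T@[0,0,1])
p=env.read_camera('scene');a=p['pixels'][100:290,140:340,::-1]
q=env.read_camera('top');b=q['pixels'][60:250,180:380,::-1]
cv2.imwrite('pics/gr.png',cv2.resize(np.hstack([a,b]),(800,380)))"
```

```text
{'clock': 4.675, 'joint_pos': array([ 0.0226,  0.5737,  0.168 ,  1.3072, -0.6808,  1.7897]), 'qvel': array([-0.0007, -0.0017,  0.0005, -0.0021, -0.0006, -0.0003]), 'tau': array([ -3.0287, -57.0258,  25.8371,   1.4119,  -2.4701,  -0.1764]), 'tcp_pos': array([ 0.629 , -0.0948,  0.1882]), 'orientation': array([ 0.2209,  0.7118,  0.6148, -0.258 ]), 'wrist_force': array([0.8172, 5.3136, 3.4626]), 'ft_torque': array([ 0.8333, -0.1585, -0.1981]), 'grip_force': 58.800644874572754, 'finger_gap': 0.022196139196201316}
grasp [ 0.6308 -0.0828  0.2028]
-0.05840889268788096 0.007491564034289229 0.06280597825047177
y_m in tool [-0.0096  0.9999  0.0042] Z in tool [-0.6389 -0.0029 -0.7693]
```

View pics/gr.png

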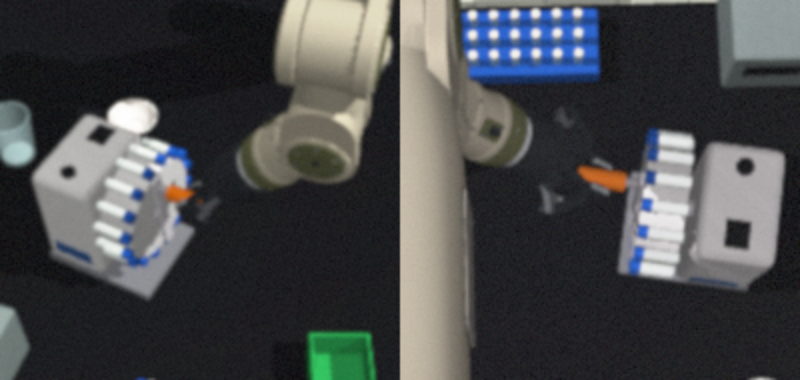

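```bash
cat > tab.py <<'E'
import numpy as np,sys
def tab(q0,step,ncalls,n=5):
    q=q0
    for k in range(ncalls):
        rows=[]
        for i in range(1,n+1):
            a=np.radians(q+i*step);b=np.radians(q);dy=60*(np.sin(a)-np.sin(b));dz=60*(np.cos(a)-np.cos(b))
            rows.append("[[%.1f, %.1f, %.1f], [0,0,0], 1]"%(-.64*dz,dy,-.77*dz))
        q+=n*step;print("->",q,"["+", ".join(rows)+"]")
tab(float(sys.argv[1]),float(sys.argv[2]),int(sys.argv[3]),int(sys.argv[4]) if len(sys.argv)>4 else 5)
E
python3 tab.py 7 6 12
```

```text
-> 37.0 [[[0.7, 6.2, 0.8], [0,0,0], 1], [[1.8, 12.2, 2.2], [0,0,0], 1], [[3.3, 18.0, 4.0], [0,0,0], 1], [[5.2, 23.6, 6.3], [0,0,0], 1], [[7.4, 28.8, 9.0], [0,0,0], 1]]
-> 67.0 [[[2.6, 4.8, 3.1], [0,0,0], 1], [[5.5, 9.2, 6.6], [0,0,0], 1], [[8.6, 13.0, 10.4], [0,0,0], 1], [[12.1, 16.4, 14.5], [0,0,0], 1], [[15.7, 19.1, 18.8], [0,0,0], 1]]
-> 97.0 [[[3.8, 2.1, 4.5], [0,0,0], 1], [[7.7, 3.7, 9.2], [0,0,0], 1], [[11.7, 4.5, 14.0], [0,0,0], 1], [[15.7, 4.8, 18.9], [0,0,0], 1], [[19.7, 4.3, 23.7], [0,0,0], 1]]
-> 127.0 [[[4.0, -1.1, 4.8], [0,0,0], 1], [[7.8, -2.8, 9.4], [0,0,0], 1], [[11.5, -5.2, 13.9], [0,0,0], 1], [[15.1, -8.1, 18.2], [0,0,0], 1], [[18.4, -11.6, 22.2], [0,0,0], 1]]
-> 157.0 [[[3.1, -4.0, 3.7], [0,0,0], 1], [[5.9, -8.6, 7.1], [0,0,0], 1], [[8.3, -13.5, 10.0], [0,0,0], 1], [[10.5, -18.8, 12.6], [0,0,0], 1], [[12.2, -24.5, 14.7], [0,0,0], 1]]
-> 187.0 [[[1.4, -5.9, 1.7], [0,0,0], 1], [[2.3, -12.0, 2.8], [0,0,0], 1], [[2.9, -18.2, 3.5], [0,0,0], 1], [[3.0, -24.5, 3.7], [0,0,0], 1], [[2.8, -30.8, 3.3], [0,0,0], 1]]
-> 217.0 [[[-0.7, -6.2, -0.8], [0,0,0], 1], [[-1.8, -12.2, -2
[... 340 characters left out ...]
, [0,0,0], 1], [[-7.7, -3.7, -9.2], [0,0,0], 1], [[-11.7, -4.5, -14.0], [0,0,0], 1], [[-15.7, -4.8, -18.9], [0,0,0], 1], [[-19.7, -4.3, -23.7], [0,0,0], 1]]
-> 307.0 [[[-4.0, 1.1, -4.8], [0,0,0], 1], [[-7.8, 2.8, -9.4], [0,0,0], 1], [[-11.5, 5.2, -13.9], [0,0,0], 1], [[-15.1, 8.1, -18.2], [0,0,0], 1], [[-18.4, 11.6, -22.2], [0,0,0], 1]]
-> 337.0 [[[-3.1, 4.0, -3.7], [0,0,0], 1], [[-5.9, 8.6, -7.1], [0,0,0], 1], [[-8.3, 13.5, -10.0], [0,0,0], 1], [[-10.5, 18.8, -12.6], [0,0,0], 1], [[-12.2, 24.5, -14.7], [0,0,0], 1]]
-> 367.0 [[[-1.4, 5.9, -1.7], [0,0,0], 1], [[-2.3, 12.0, -2.8], [0,0,0], 1], [[-2.9, 18.2, -3.5], [0,0,0], 1], [[-3.0, 24.5, -3.7], [0,0,0], 1], [[-2.8, 30.8, -3.3], [0,0,0], 1]]
```

>>> {"method": "move_arm", "body": {"targets": [[[0.7,6.2,0.8],[0,0,0],1],[[1.8,12.2,2.2],[0,0,0],1],[[3.3,18.0,4.0],[0,0,0],1],[[5.2,23.6,6.3],[0,0,0],1],[[7.4,28.8,9.0],[0,0,0],1]]}}

```text
clock: 5.4
tcp_pos: [0.658, -0.0996, 0.1761]
orientation: [0.221, 0.712, 0.615, -0.258]
wrist_force: [2.4, 3.6, 5.3]
finger_gap: 0.0219
grip_force: 58.9
```

>>> {"method": "move_arm", "body": {"targets": [[[2.6,4.8,3.1],[0,0,0],1],[[5.5,9.2,6.6],[0,0,0],1],[[8.6,13.0,10.4],[0,0,0],1],[[12.1,16.4,14.5],[0,0,0],1],[[15.7,19.1,18.8],[0,0,0],1]]}}

```text
clock: 6.02
tcp_pos: [0.6766, -0.1026, 0.1513]
orientation: [0.221, 0.712, 0.614, -0.258]
wrist_force: [4.0, 2.9, 4.4]
finger_gap: 0.022
grip_force: 58.9
```

>>> {"method": "move_arm", "body": {"targets": [[[3.8,2.1,4.5],[0,0,0],1],[[7.7,3.7,9.2],[0,0,0],1],[[11.7,4.5,14.0],[0,0,0],1],[[15.7,4.8,18.9],[0,0,0],1],[[19.7,4.3,23.7],[0,0,0],1]]}}

```text
clock: 6.65
tcp_pos: [0.6804, -0.1032, 0.1202]
orientation: [0.221, 0.712, 0.615, -0.258]
wrist_force: [3.6, 2.7, 4.1]
finger_gap: 0.0222
grip_force: 59.0
```

>>> {"method": "move_arm", "body": {"targets": [[[4.0,-1.1,4.8],[0,0,0],1],[[7.8,-2.8,9.4],[0,0,0],1],[[11.5,-5.2,13.9],[0,0,0],1],[[15.1,-8.1,18.2],[0,0,0],1],[[18.4,-11.6,22.2],[0,0,0],1]]}}

```text
clock: 7.28
tcp_pos: [0.6686, -0.1013, 0.0918]
orientation: [0.221, 0.712, 0.615, -0.259]
wrist_force: [2.1, 4.0, 7.0]
finger_gap: 0.0225
grip_force: 59.2
```

>>> {"method": "move_arm", "body": {"targets": [[[3.1,-4.0,3.7],[0,0,0],1],[[5.9,-8.6,7.1],[0,0,0],1],[[8.3,-13.5,10.0],[0,0,0],1],[[10.5,-18.8,12.6],[0,0,0],1],[[12.2,-24.5,14.7],[0,0,0],1]]}}

```text
clock: 7.9
tcp_pos: [0.6458, -0.0976, 0.0737]
orientation: [0.222, 0.712, 0.614, -0.257]
wrist_force: [6.2, 5.5, 7.6]
finger_gap: 0.0225
grip_force: 59.3
```

>>> {"method": "move_arm", "body": {"targets": [[[1.4,-5.9,1.7],[0,0,0],1],[[2.3,-12.0,2.8],[0,0,0],1],[[2.9,-18.2,3.5],[0,0,0],1],[[3.0,-24.5,3.7],[0,0,0],1],[[2.8,-30.8,3.3],[0,0,0],1]]}}

```text
clock: 8.52
tcp_pos: [0.6162, -0.0927, 0.0689]
orientation: [0.222, 0.712, 0.614, -0.256]
wrist_force: [9.4, 4.9, 3.1]
finger_gap: 0.0223
grip_force: 59.0
```

>>> {"method": "move_arm", "body": {"targets": [[[-0.7,-6.2,-0.8],[0,0,0],1],[[-1.8,-12.2,-2.2],[0,0,0],1],[[-3.3,-18.0,-4.0],[0,0,0],1],[[-5.2,-23.6,-6.3],[0,0,0],1],[[-7.4,-28.8,-9.0],[0,0,0],1]]}}

```text
clock: 9.15
tcp_pos: [0.5875, -0.0879, 0.0798]
orientation: [0.221, 0.713, 0.615, -0.256]
wrist_force: [9.9, 6.0, -0.7]
finger_gap: 0.0222
grip_force: 58.8
```

>>> {"method": "move_arm", "body": {"targets": [[[-2.6,-4.8,-3.1],[0,0,0],1],[[-5.5,-9.2,-6.6],[0,0,0],1],[[-8.6,-13.0,-10.4],[0,0,0],1],[[-12.1,-16.4,-14.5],[0,0,0],1],[[-15.7,-19.1,-18.8],[0,0,0],1]]}}

```text
clock: 9.78
tcp_pos: [0.568, -0.0847, 0.1035]
orientation: [0.22, 0.712, 0.615, -0.256]
wrist_force: [9.9, 6.3, -3.4]
finger_gap: 0.0223
grip_force: 58.6
```

>>> {"method": "move_arm", "body": {"targets": [[[-3.8,-2.1,-4.5],[0,0,0],1],[[-7.7,-3.7,-9.2],[0,0,0],1],[[-11.7,-4.5,-14.0],[0,0,0],1],[[-15.7,-4.8,-18.9],[0,0,0],1],[[-19.7,-4.3,-23.7],[0,0,0],1]]}}

```text
clock: 10.4
tcp_pos: [0.5627, -0.0839, 0.1334]
orientation: [0.219, 0.712, 0.615, -0.257]
wrist_force: [7.7, 6.8, -6.3]
finger_gap: 0.0223
grip_force: 58.6
```

>>> {"method": "move_arm", "body": {"targets": [[[-4.0,1.1,-4.8],[0,0,0],1],[[-7.8,2.8,-9.4],[0,0,0],1],[[-11.5,5.2,-13.9],[0,0,0],1],[[-15.1,8.1,-18.2],[0,0,0],1],[[-18.4,11.6,-22.2],[0,0,0],1]]}}

```text
clock: 11.02
tcp_pos: [0.5722, -0.0854, 0.1615]
orientation: [0.217, 0.712, 0.616, -0.259]
wrist_force: [0.7, 9.9, -4.1]
finger_gap: 0.0222
grip_force: 58.9
```

>>> {"method": "move_arm", "body": {"targets": [[[-3.1,4.0,-3.7],[0,0,0],1],[[-5.9,8.6,-7.1],[0,0,0],1],[[-8.3,13.5,-10.0],[0,0,0],1],[[-10.5,18.8,-12.6],[0,0,0],1],[[-12.2,24.5,-14.7],[0,0,0],1]]}}

```text
clock: 11.65
tcp_pos: [0.5959, -0.0894, 0.1825]
orientation: [0.218, 0.711, 0.616, -0.26]
wrist_force: [-3.5, 10.8, 7.7]
finger_gap: 0.0226
grip_force: 59.9
```

>>> {"method": "move_arm", "body": {"targets": [[[-1.4,5.9,-1.7],[0,0,0],1],[[-2.3,12.0,-2.8],[0,0,0],1],[[-2.9,18.2,-3.5],[0,0,0],1],[[-3.0,24.5,-3.7],[0,0,0],1],[[-2.8,30.8,-3.3],[0,0,0],1]]}}

```text
clock: 12.28
tcp_pos: [0.6286, -0.0947, 0.1882]
orientation: [0.221, 0.712, 0.615, -0.259]
wrist_force: [1.3, 7.3, 7.2]
finger_gap: 0.0223
grip_force: 59.8
```

```bash
python3 tab.py 7 -6 12
```

```text
-> -23.0 [[[-0.3, -6.3, -0.3], [0,0,0], 1], [[-0.1, -12.5, -0.2], [0,0,0], 1], [[0.4, -18.8, 0.5], [0,0,0], 1], [[1.4, -24.9, 1.7], [0,0,0], 1], [[2.8, -30.8, 3.3], [0,0,0], 1]]
-> -53.0 [[[1.8, -5.6, 2.1], [0,0,0], 1], [[3.9, -11.0, 4.7], [0,0,0], 1], [[6.4, -15.9, 7.7], [0,0,0], 1], [[9.2, -20.4, 11.0], [0,0,0], 1], [[12.2, -24.5, 14.7], [0,0,0], 1]]
-> -83.0 [[[3.3, -3.5, 4.0], [0,0,0], 1], [[6.9, -6.5, 8.3], [0,0,0], 1], [[10.6, -8.8, 12.8], [0,0,0], 1], [[14.5, -10.5, 17.4], [0,0,0], 1], [[18.4, -11.6, 22.2], [0,0,0], 1]]
-> -113.0 [[[4.0, -0.4, 4.8], [0,0,0], 1], [[8.0, -0.2, 9.7], [0,0,0], 1], [[12.0, 0.7, 14.4], [0,0,0], 1], [[15.9, 2.2, 19.1], [0,0,0], 1], [[19.7, 4.3, 23.7], [0,0,0], 1]]
-> -143.0 [[[3.6, 2.8, 4.3], [0,0,0], 1], [[7.0, 6.1, 8.4], [0,0,0], 1], [[10.2, 9.9, 12.3], [0,0,0], 1], [[13.1, 14.3, 15.7], [0,0,0], 1], [[15.7, 19.1, 18.8], [0,0,0], 1]]
-> -173.0 [[[2.2, 5.2, 2.7], [0,0,0], 1], [[4.1, 10.8, 5.0], [0,0,0], 1], [[5.6, 16.6, 6.8], [0,0,0], 1], [[6.7, 22.6, 8.1], [0,0,0], 1], [[7.4, 28.8, 9.0], [0,0,0], 1]]
-> -203.0 [[[0.3, 6.3, 0.3], [0,0,0], 1], [[0.1, 
[... 352 characters left out ...]
, [[-6.9, 6.5, -8.3], [0,0,0], 1], [[-10.6, 8.8, -12.8], [0,0,0], 1], [[-14.5, 10.5, -17.4], [0,0,0], 1], [[-18.4, 11.6, -22.2], [0,0,0], 1]]
-> -293.0 [[[-4.0, 0.4, -4.8], [0,0,0], 1], [[-8.0, 0.2, -9.7], [0,0,0], 1], [[-12.0, -0.7, -14.4], [0,0,0], 1], [[-15.9, -2.2, -19.1], [0,0,0], 1], [[-19.7, -4.3, -23.7], [0,0,0], 1]]
-> -323.0 [[[-3.6, -2.8, -4.3], [0,0,0], 1], [[-7.0, -6.1, -8.4], [0,0,0], 1], [[-10.2, -9.9, -12.3], [0,0,0], 1], [[-13.1, -14.3, -15.7], [0,0,0], 1], [[-15.7, -19.1, -18.8], [0,0,0], 1]]
-> -353.0 [[[-2.2, -5.2, -2.7], [0,0,0], 1], [[-4.1, -10.8, -5.0], [0,0,0], 1], [[-5.6, -16.6, -6.8], [0,0,0], 1], [[-6.7, -22.6, -8.1], [0,0,0], 1], [[-7.4, -28.8, -9.0], [0,0,0], 1]]
```

>>> {"method": "move_arm", "body": {"targets": [[[-0.3,-6.3,-0.3],[0,0,0],1],[[-0.1,-12.5,-0.2],[0,0,0],1],[[0.4,-18.8,0.5],[0,0,0],1],[[1.4,-24.9,1.7],[0,0,0],1],[[2.8,-30.8,3.3],[0,0,0],1]]}}

```text
clock: 12.9
tcp_pos: [0.6002, -0.0901, 0.1845]
orientation: [0.222, 0.712, 0.614, -0.257]
wrist_force: [7.7, 8.4, 6.3]
finger_gap: 0.0222
grip_force: 60.0
```

>>> {"method": "move_arm", "body": {"targets": [[[1.8,-5.6,2.1],[0,0,0],1],[[3.9,-11.0,4.7],[0,0,0],1],[[6.4,-15.9,7.7],[0,0,0],1],[[9.2,-20.4,11.0],[0,0,0],1],[[12.2,-24.5,14.7],[0,0,0],1]]}}

```text
clock: 13.52
tcp_pos: [0.5745, -0.0859, 0.1647]
orientation: [0.221, 0.712, 0.615, -0.257]
wrist_force: [4.6, 10.2, 5.6]
finger_gap: 0.0228
grip_force: 60.0
```

>>> {"method": "move_arm", "body": {"targets": [[[3.3,-3.5,4.0],[0,0,0],1],[[6.9,-6.5,8.3],[0,0,0],1],[[10.6,-8.8,12.8],[0,0,0],1],[[14.5,-10.5,17.4],[0,0,0],1],[[18.4,-11.6,22.2],[0,0,0],1]]}}

```text
clock: 14.15
tcp_pos: [0.5629, -0.0839, 0.1351]
orientation: [0.22, 0.712, 0.615, -0.257]
wrist_force: [6.0, 9.7, 4.2]
finger_gap: 0.022
grip_force: 59.8
```

>>> {"method": "move_arm", "body": {"targets": [[[4.0,-0.4,4.8],[0,0,0],1],[[8.0,-0.2,9.7],[0,0,0],1],[[12.0,0.7,14.4],[0,0,0],1],[[15.9,2.2,19.1],[0,0,0],1],[[19.7,4.3,23.7],[0,0,0],1]]}}

```text
clock: 14.78
tcp_pos: [0.5676, -0.0847, 0.1044]
orientation: [0.221, 0.712, 0.615, -0.257]
wrist_force: [6.3, 10.3, 5.2]
finger_gap: 0.0224
grip_force: 59.9
```

>>> {"method": "move_arm", "body": {"targets": [[[3.6,2.8,4.3],[0,0,0],1],[[7.0,6.1,8.4],[0,0,0],1],[[10.2,9.9,12.3],[0,0,0],1],[[13.1,14.3,15.7],[0,0,0],1],[[15.7,19.1,18.8],[0,0,0],1]]}}

```text
clock: 15.4
tcp_pos: [0.5866, -0.0878, 0.0804]
orientation: [0.221, 0.712, 0.615, -0.257]
wrist_force: [5.8, 9.1, 6.0]
finger_gap: 0.022
grip_force: 60.0
```

>>> {"method": "move_arm", "body": {"targets": [[[2.2,5.2,2.7],[0,0,0],1],[[4.1,10.8,5.0],[0,0,0],1],[[5.6,16.6,6.8],[0,0,0],1],[[6.7,22.6,8.1],[0,0,0],1],[[7.4,28.8,9.0],[0,0,0],1]]}}

```text
clock: 16.02
tcp_pos: [0.6142, -0.0924, 0.0691]
orientation: [0.221, 0.712, 0.615, -0.258]
wrist_force: [1.3, 9.4, 10.0]
finger_gap: 0.0222
grip_force: 60.3
```

>>> {"method": "move_arm", "body": {"targets": [[[0.3,6.3,0.3],[0,0,0],1],[[0.1,12.5,0.2],[0,0,0],1],[[-0.4,18.8,-0.5],[0,0,0],1],[[-1.4,24.9,-1.7],[0,0,0],1],[[-2.8,30.8,-3.3],[0,0,0],1]]}}

```text
clock: 16.65
tcp_pos: [0.6424, -0.097, 0.0724]
orientation: [0.219, 0.711, 0.616, -0.26]
wrist_force: [-3.2, 8.3, 7.4]
finger_gap: 0.0224
grip_force: 60.0
```

>>> {"method": "move_arm", "body": {"targets": [[[-1.8,5.6,-2.1],[0,0,0],1],[[-3.9,11.0,-4.7],[0,0,0],1],[[-6.4,15.9,-7.7],[0,0,0],1],[[-9.2,20.4,-11.0],[0,0,0],1],[[-12.2,24.5,-14.7],[0,0,0],1]]}}

```text
clock: 17.27
tcp_pos: [0.6668, -0.101, 0.0898]
orientation: [0.219, 0.711, 0.615, -0.26]
wrist_force: [-0.7, 3.6, -1.7]
finger_gap: 0.0224
grip_force: 59.0
```

>>> {"method": "move_arm", "body": {"targets": [[[-3.3,3.5,-4.0],[0,0,0],1],[[-6.9,6.5,-8.3],[0,0,0],1],[[-10.6,8.8,-12.8],[0,0,0],1],[[-14.5,10.5,-17.4],[0,0,0],1],[[-18.4,11.6,-22.2],[0,0,0],1]]}}

```text
clock: 17.9
tcp_pos: [0.6805, -0.1032, 0.1209]
orientation: [0.221, 0.712, 0.615, -0.258]
wrist_force: [4.0, 1.3, -5.5]
finger_gap: 0.0221
grip_force: 58.9
```

>>> {"method": "move_arm", "body": {"targets": [[[-4.0,0.4,-4.8],[0,0,0],1],[[-8.0,0.2,-9.7],[0,0,0],1],[[-12.0,-0.7,-14.4],[0,0,0],1],[[-15.9,-2.2,-19.1],[0,0,0],1],[[-19.7,-4.3,-23.7],[0,0,0],1]]}}

```text
clock: 18.52
tcp_pos: [0.6764, -0.1026, 0.1519]
orientation: [0.221, 0.712, 0.614, -0.258]
wrist_force: [4.9, 1.9, -5.7]
finger_gap: 0.0221
grip_force: 58.8
```

>>> {"method": "move_arm", "body": {"targets": [[[-3.6,-2.8,-4.3],[0,0,0],1],[[-7.0,-6.1,-8.4],[0,0,0],1],[[-10.2,-9.9,-12.3],[0,0,0],1],[[-13.1,-14.3,-15.7],[0,0,0],1],[[-15.7,-19.1,-18.8],[0,0,0],1]]}}

```text
clock: 19.15
tcp_pos: [0.6579, -0.0995, 0.1764]
orientation: [0.221, 0.712, 0.614, -0.258]
wrist_force: [6.0, 3.4, -6.6]
finger_gap: 0.0223
grip_force: 58.8
```

>>> {"method": "move_arm", "body": {"targets": [[[-2.2,-5.2,-2.7],[0,0,0],1],[[-4.1,-10.8,-5.0],[0,0,0],1],[[-5.6,-16.6,-6.8],[0,0,0],1],[[-6.7,-22.6,-8.1],[0,0,0],1],[[-7.4,-28.8,-9.0],[0,0,0],1]]}}

```text
clock: 19.77
tcp_pos: [0.6302, -0.095, 0.1882]
orientation: [0.222, 0.712, 0.614, -0.257]
wrist_force: [9.0, 3.3, -6.8]
finger_gap: 0.0223
grip_force: 58.8
```

```bash
cat > fit.py <<'E'
import numpy as np
from scipy.optimize import least_squares
P="""0.6580 .1761 2.4 3.6 5.3|.6766 .1513 4 2.9 4.4|.6804 .1202 3.6 2.7 4.1|.6686 .0918 2.1 4 7|.6458 .0737 6.2 5.5 7.6|.6162 .0689 9.4 4.9 3.1|.5875 .0798 9.9 6 -.7|.568 .1035 9.9 6.3 -3.4|.5627 .1334 7.7 6.8 -6.3|.5722 .1615 .7 9.9 -4.1|.5959 .1825 -3.5 10.8 7.7|.6286 .1882 1.3 7.3 7.2"""
N=""".6002 .1845 7.7 8.4 6.3|.5745 .1647 4.6 10.2 5.6|.5629 .1351 6 9.7 4.2|.5676 .1044 6.3 10.3 5.2|.5866 .0804 5.8 9.1 6|.6142 .0691 1.3 9.4 10|.6424 .0724 -3.2 8.3 7.4|.6668 .0898 -.7 3.6 -1.7|.6805 .1209 4 1.3 -5.5|.6764 .1519 4.9 1.9 -5.7|.6579 .1764 6 3.4 -6.6|.6302 .1882 9 3.3 -6.8"""
D=[];
for s,T in((1,P),(-1,N)):
    for r in T.split("|"): D.append([s]+list(map(float,r.split())))
D=np.array(D);s=D[:,0];Y=D[:,1]/.988;Z=D[:,2]
c=least_squares(lambda c:np.hypot(Y-c[0],Z-c[1])-c[2],[.63,.128,.06]).x
q=np.arctan2(Y-c[0],Z-c[1]);fy=.988*D[:,3]-.156*D[:,4];fz=D[:,5]
ft=fy*np.cos(q)-fz*np.sin(q);fr=fy*np.sin(q)+fz*np.cos(q)
print("circle",c)
for m in (s>0,s<0,s!=0):
    X=np.c_[s,np.sin(q),np.cos(q)][m]
    k,res,_,_=np.linalg.lstsq(X,ft[m],rcond=None)
    d=np.arctan2(k[2],k[1]);print("D",k[0],"A",np.hypot(*k[1:]),"delta",np.degrees(d),"target q",(180-np.degrees(d))%360,"rms",(res/m.sum())**.5)
    print(np.round(ft[m]-X@k,1))
print(np.c_[s,np.degrees(q),ft,fr].round(1))
E
python3 fit.py
```

```text
circle [0.62934658 0.1286502  0.05997965]
D -4.731929791584634 A 3.6396193737004094 delta 78.3016567163459 target q 101.6983432836541 rms [0.35660578]
[-0.3 -0.   0.  -0.1 -0.2  0.2  0.4  0.1 -0.6 -0.5  0.6  0.4]
D -4.765956803226675 A 4.081388631704116 delta 79.88440854668616 target q 100.11559145331384 rms [0.46632947]
[-0.1 -0.4  0.2  0.4 -1.   0.8  0.4 -0.6  0.   0.  -0.1  0.4]
D -4.745968234854245 A 3.863315700132032 delta 79.1145284938272 target q 100.8854715061728 rms [0.44556671]
[-0.5 -0.1  0.1  0.1  0.   0.4  0.6  0.2 -0.6 -0.6  0.4  0.2  0.1 -0.2
  0.2  0.3 -1.2  0.6  0.2 -0.7 -0.   0.1  0.1  0.6]
[[ 1.000e+00  3.770e+01 -1.800e+00  5.300e+00]
 [ 1.000e+00  6.780e+01 -2.800e+00  4.900e+00]
 [ 1.000e+00  9.810e+01 -4.500e+00  2.500e+00]
 [ 1.000e+00  1.279e+02 -6.400e+00 -3.200e+00]
 [ 1.000e+00  1.561e+02 -7.900e+00 -4.800e+00]
 [ 1.000e+00 -1.746e+02 -8.200e+00 -3.900e+00]
 [ 1.000e+00 -1.446e+02 -7.600e+00 -4.600e+00]
 [ 1.000e+00 -1.148e+02 -6.800e+00 -6.600e+00]
 [ 1.000e+00 -8.550e+01 -5.800e+00 -7.000e+00]
 [ 1.000e+00 -5.680e+01 -3.900e+00 -1.500e+00]
 [ 1.000e+00 -2.600e+01 -1.300e+00  9.200e+00]
 [ 1.000e+00  6.600e+00 -7.000e-01  7.200e+00]
 [-1.000e+00 -2.140e+01  8.200e+00  3.600e+00]
 [-1.000e+00 -5.300e+01  6.300e+00  1.000e+00]
 [-1.000e+00 -8.380e+01  4.700e+00 -3.900e+00]
 [-1.000e+00 -1.139e+02  2.900e+00 -6.300e+00]
 [-1.000e+00 -1.436e+02  1.000e-01 -7.400e+00]
 [-1.000e+00 -1.726e+02  1.500e+00 -9.900e+00]
 [-1.000e+00  1.597e+02  1.600e+00 -8.500e+00]
 [-1.000e+00  1.305e+02  2.100e+00  1.000e-01]
 [-1.000e+00  9.740e+01  5.000e+00  4.400e+00]
 [-1.000e+00  6.720e+01  7.000e+00  2.000e+00]
 [-1.000e+00  3.740e+01  8.300e+00 -2.000e+00]
 [-1.000e+00  8.100e+00  9.300e+00 -5.500e+00]]
```

>>> {"method": "move_arm", "body": {"targets": [[[0.7,6.2,0.8],[0,0,0],1],[[1.8,12.2,2.2],[0,0,0],1],[[3.3,18.0,4.0],[0,0,0],1],[[5.2,23.6,6.3],[0,0,0],1],[[7.4,28.8,9.0],[0,0,0],1]]}}

```text
clock: 20.4
tcp_pos: [0.6568, -0.0994, 0.1772]
orientation: [0.221, 0.711, 0.615, -0.259]
wrist_force: [-0.2, 6.2, 0.4]
finger_gap: 0.0221
grip_force: 60.3
```

>>> {"method": "move_arm", "body": {"targets": [[[2.6,4.8,3.1],[0,0,0],1],[[5.5,9.2,6.6],[0,0,0],1],[[8.6,13.0,10.4],[0,0,0],1],[[12.1,16.4,14.5],[0,0,0],1],[[15.7,19.1,18.8],[0,0,0],1]]}}

```text
clock: 21.02
tcp_pos: [0.6759, -0.1025, 0.1532]
orientation: [0.221, 0.711, 0.615, -0.259]
wrist_force: [-0.6, 4.9, 2.6]
finger_gap: 0.0221
grip_force: 60.4
```

>>> {"method": "move_arm", "body": {"targets": [[[3.8,2.1,4.5],[0,0,0],1],[[7.7,3.7,9.2],[0,0,0],1],[[11.7,4.5,14.0],[0,0,0],1],[[15.7,4.8,18.9],[0,0,0],1],[[19.7,4.3,23.7],[0,0,0],1]]}}

```text
clock: 21.65
tcp_pos: [0.6805, -0.1033, 0.1206]
orientation: [0.221, 0.712, 0.614, -0.258]
wrist_force: [3.9, 4.2, 3.7]
finger_gap: 0.0223
grip_force: 60.5
```

>>> {"method": "move_arm", "body": {"targets": [[[2.6,-0.5,3.2],[0,0,0],1],[[2.6,-0.5,3.2],[0,0,0],1],[[2.6,-0.5,3.2],[0,0,0],1],[[2.6,-0.5,3.2],[0,0,0],1]]}}

```text
clock: 22.15
tcp_pos: [0.6796, -0.1031, 0.1157]
orientation: [0.221, 0.712, 0.615, -0.259]
wrist_force: [4.6, 3.7, 1.5]
finger_gap: 0.0222
grip_force: 60.2
```

```bash
python3 -c "
from h import *
p=tcp()[0];print(p,np.degrees(np.arctan2(p[0]/.988-.62935,p[2]-.12865)),env.get_state()['grip_force'],env.get_state()['qvel'])
im=env.read_camera('scene');print([ (np.array(r['centre']),r['confidence']) for r in env.landmark_of('crank',im)[:2]])
a=im['pixels'][100:290,140:340,::-1];cv2.imwrite('pics/end.png',cv2.resize(a,(600,570)))"
```

```text
[ 0.6796 -0.1031  0.1157] 102.51749435094901 60.24597644805908 [ 0.0004  0.0022  0.0016  0.0007 -0.0009  0.0024]
[(array([ 0.6844, -0.0995,  0.1307]), 0.5)]
```

View pics/end.png

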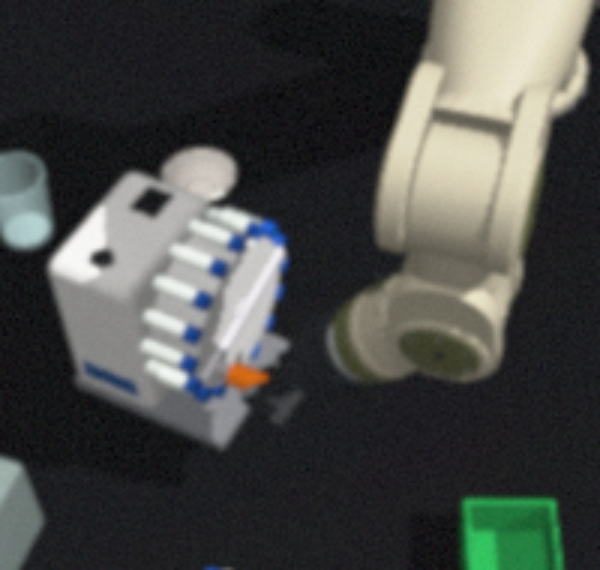

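The handle, at (245,377) in the crop, is still between the fingers at q of about 102°. The drum is at rest and the fit's target is 101°, so I'm handing in.

```bash
python3 -c "
from workcell import env
print(env.hand_in())"
```

```text
the job is handed in; nothing more can be done
None
```

I handed in the job with the drum at about 102°, against the 101° at which the force fit puts the heavy side straight down; the drum was at rest, the handle gripped at 60 N, and no verdict came back.

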